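# Hold the laundry peg open over the price card

### The arm

A 7-joint arm with a two-finger parallel gripper is mounted at the origin on the work surface. World frame = base frame: x ahead of the robot, y to its left, z up, the work surface at z = 0. Lengths are in m, angles in rad, forces in N, time in s.
With the tool pointing down it reaches from about 0.425 to 0.925 m from the base axis. Payload 6.8 kg.
Tool frame: the origin (TCP) lies at the very end of the fingers, on their centre line; the grasp point (between the pads) lies 19 mm behind it; z points along the fingers, y is the line along which they close (so a half turn about z gives the same grasp; the last joint's range is limited). The gripper opens to 85 mm and grips with 20 to 120 N. Pads are 22 mm wide; open, the fingers measure 114 mm over their backs; the gripper's body (76 mm by 85 mm) begins 54 mm behind the grasp point. The pads swing forward as they close: fully open they stand 13 mm farther back than shut.
Start: joints at [1.19, 0.477, 0.022, 1.555, -0.011, 1.109, -0.083], TCP at [0.182, -0.65, 0.231] pointing down, gripper open.
Joint ranges: [-2.96, 2.96], [-0.34, 2.1], [-1.41, 1.46], [0.24, 2.44], [-1.37, 4.51], [0.17, 1.92], [-2.96, 2.96]. Speed limits (rad/s): [2.39, 2.39, 3.14, 3.14, 3.14, 3.14, 3.14].

### API

Orientations are given as a rotation vector (axis times angle).
In Python, from bench import get_obs, grab_frame, hand_in gives the robot as it stands.
- The arm moves only by the tool drive_tool, never from a script. Its argument "rows" is a list of rows, each an object with "offset": the shift along the tool's x, y, z as a fraction of full scale, a list of three; "rotation": the turn, a rotation vector about the tool's x, y, z as a fraction of full scale, a list of three; "claw": the opening, from 0 (shut) to 1 (fully open). In form: [{"offset": [tx, ty, tz], "rotation": [wx, wy, wz], "claw": claw}, ...]. A call has 1 to 20 rows; each row is the pose to reach, as a shift and turn from the pose commanded when the call began, along the tool's axes at that moment; what a row does not reach only later rows make up. Full scale, the value 1, is 0.15 m for a shift and 2 rad for a turn. A row lasts 1/12 s, in which the tool goes at most 41.7 mm and 7.16 degrees, less where a joint would pass 70% of its speed; a pose out of reach is approached as far as the arm can. A call with a number of a shift or a turn outside -1 to 1 is refused whole. A call with a gripper value outside its range is refused whole. The fingers move at their own pace and stop on an object; "force" is the grip in N (left out, the last holds). Time passes only in rows, so rows that repeat a pose let the fingers close. It gives the time, the measured TCP pose, the force, the opening and the grip force at its end, in the units of the state.
- get_obs(): the state, without advancing time (a new reading comes with each control period).
- grab_frame(name): name is "scene" or "side" or "wrist"; returns a dict with "frame" (420x560x3 uint8, red, green, blue), "z_map" (420x560 float32, m along the optical axis (not along the pixel's ray), 0 where there is no reading), "vfov" (degrees; the focal length in pixels is half the picture's height over the tangent of half this angle, whatever the lens; pixels are square), "cx", "cy" (the principal point, pixels), "R" (3x3) and "t" (3): a world point X has camera coordinates R X + t. Camera axes: x right, y down, z forward; pixel columns grow to the right and rows downward; lengths in m; the calibration is good to about 2 mm. A picture is of the moment at which its call begins.
- hand_in(): hands the job in; it is judged then, once.
The state is a dict: "clock": time; "joints": joint angles; "qvel": joint speeds; "tau": joint torques, N m; "tcp_pos": TCP position; "orientation": TCP orientation; "contact_force": force on the tool from outside, world axes, zero at the start; "moment": the same for the moment, N m; "grip_width": finger opening in m; "gripper_force": force on a finger pad.
Only numpy, scipy, OpenCV 4.12 (cv2) and the standard library are available. Lean on these libraries where they do the work, as an engineer would, in place of code of your own. Each camera call takes 0.05 s, during which the arm holds its last target. There are 200 camera calls.

### The job

Swing the card stand's keeper bar down until it lies level in its catch. Then take the big wooden peg off the rail by squeezing its tails and hold it gaping well open astride the middle of the card's top edge, one jaw on each side and neither jaw nor coil touching the card, so that I can slip tickets in. Finish while still holding the peg squeezed open there, and leave the cup, jar and carton that stand between stand and rail where they are.

Things in the scene. Friction and masses are not known exactly. Their poses are not given: they have to be found in the camera images.
- stand: Card stand, fixed, on either side of the table, yaw up to 0.35 rad: grey base 90 x 220 x 14 mm; a stiff card 4 mm thick stands along stand y (y -70..+70 mm), its faces along stand x, top edge 115 mm above the table. Origin: underside, on the card's mid-plane and middle; z up; the steel keeper bar and its posts are on the -x side, bar centred 24 mm from the card's mid-plane.
- card_top (a point): Middle of the card's top edge, 115 mm above the table; axes as the stand's (x through the card, y along its edge, z up).
- keeper (a joint): Swing of the keeper bar, rad: 0 = level, in its catch fork; grows as the free end rises (to 1.4; starts 0.6 to 1.1). Steel bar 12 mm thick (stand x), 10 mm deep, swinging in the upright plane 24 mm in front of the card; level, its top face is 65 mm above the table. Stiff hinge (about 0.08 N m friction): stays where left; about 1 N pushes it down.
- keeper_hinge (a point): Centre of the keeper's hinge pin (the pin lies along stand x): at stand (-24, +88, 60) mm; fixed. From here the bar runs 176 mm toward stand -y, rising by the joint angle. The two hinge-post plates beside the bar reach 76 mm above the table.
- keeper_tip (a point): On the keeper's upper face near its free end, 172 mm from the hinge. The catch fork stands at stand y = -80 mm, its prongs 24 mm apart centre to centre, tops 74 mm above the table.
- rack: Clip rail, fixed: wooden foot 100 x 180 x 12 mm carrying an upright aluminium strip 4 mm thick (rack x), 160 mm long (rack y), top edge 70 mm above the table. Origin: underside centre, z up.
- clip: Jumbo wooden spring peg, 24 mm wide, about 0.085 kg, upright, pinched astride the rail's strip. Origin: its spring coil (14 mm thick), 77 mm above the table at the start; x is the way jaws and tails open, y along the strip, z up. Jaws 8 mm thick, reaching 47 mm down; tails reach 53 mm up, 54 mm over their outsides at the top. See clip_a for squeezing.
- clip_mouth (a point): Midway between the jaw tips, 47 mm below the clip's origin, axes as the clip's.
- clip_tails (a point): Midway between the tail tops, 53 mm above the clip's origin.
- clip_a (a joint): Turn of one jaw, rad (the other turns equally): 0 on the strip, -0.03 shut, 0.28 fully open; jaw tip gap = 4 mm + 94 mm x this. Squeezing the tail tops together along clip x opens the jaws: about 4 N a side starts it, 9 N opens it fully. Width over the tail tops = 54 mm - 104 mm x this (30 mm at 0.23); the coil stays midway.
- scoop_cup: Bystander: clear measuring cup, 68 mm across, 60 mm tall. Origin: underside.
- soap_box: Bystander: small carton 90 x 55 x 35 mm. Origin: underside.
- stain_jar: Bystander: glass jar 68 mm across, 75 mm tall. Origin: underside.

How it is judged:
On the way, in this order (a step that is already met when the one before it is completed fails the run):
1. the keeper bar lies level in its catch (value of joint keeper below 0.05 rad), for 0.2 s.
2. the peg, squeezed in the fingers, is off the rail (contact force between the fingers and clip above 2 N and contact force between clip and rack below 0.1 N and distance between clip and rack above 0.13 m), for 0.1 s.
At the end, for the whole second after the job is handed in: Keeper within 0.05 rad of level; peg in the fingers (over 2 N), off the rail, still, jaw joint over 0.10 rad; mouth at least 8 mm below the card edge, within 12 mm of its plane, 25 mm of its middle and 0.35 rad square; coil centre 5 mm or more above it; not touching card or stand (value of joint keeper below 0.05 rad and contact force between the fingers and clip above 2 N and contact force between clip and rack below 0.1 N and value of joint clip_a above 0.1 rad and z of clip_mouth in the frame of card_top below -0.008 m and z of clip in the frame of card_top above 0.005 m and x of clip_mouth in the frame of card_top between -0.012 and 0.012 m and y of clip_mouth in the frame of card_top between -0.025 and 0.025 m and angle between the x axis of clip and the x axis of stand, either way round below 0.35 rad and contact force between clip and stand below 0.1 N and linear speed of clip below 0.03 m/s); the arm keeps its last pose, push and grip.
It fails at once if the cup, jar or carton is pushed more than 30 mm (distance of any of scoop_cup, soap_box, stain_jar from where it was at the start of the episode above 0.03 m).
It also fails if it takes over 58 s, if anything falls off the work surface, if the arm or the gripper's body presses on something with over 40 N, if the wrist force passes 120 N, or if a joint passes its speed limit or range.

## Working session

There is one attempt and no reset: what is moved stays moved. The work goes in short steps, Python scripts to look and compute and a tool call to move; the robot and the scene stay as the last step left them, time stands still between calls to the robot, and variables do not carry over. Pictures are saved under pics/ and viewed, at most 10 in all, crops included, and the job is handed in when it is done.

Besides the shell and the picture viewer there is one more tool, called after "Call:" as name(argument=value, ...), one argument or row to a line, values as JSON. drive_tool: Moves the arm, as the interface text tells. Its arguments: {"type":"object","properties":{"rows":{"type":"array","items":{"type":"object","properties":{"offset":{"type":"array","items":{"type":"number"}},"rotation":{"type":"array","items":{"type":"number"}},"claw":{"type":"number"}}}},"force":{"type":"number"}},"required":["rows"]}

```bash
ls; mkdir -p pics
cat > h.py <<'E'
import numpy as np, cv2
from bench import get_obs, grab_frame, hand_in
from scipy.spatial.transform import Rotation as Ro
def cloud(f):
    z=f["z_map"]; H,W=z.shape; fo=H/2/np.tan(np.radians(f["vfov"])/2)
    v,u=np.mgrid[:H,:W]
    P=np.stack([(u-f["cx"])/fo*z,(v-f["cy"])/fo*z,z],-1)
    X=(P-f["t"])@f["R"]   # R^T (P-t)
    X[z==0]=np.nan
    return X
def save(f,n): cv2.imwrite("pics/"+n,f["frame"][:,:,::-1])
E
python3 - <<'E'
from h import *
print(get_obs())
for n in("scene","side"):
    f=grab_frame(n); save(f,n+"0.png"); np.save(n+"0.npy",cloud(f)); np.save(n+"0rgb.npy",f["frame"])
    print(n,f["vfov"],f["R"],f["t"])
a=cv2.imread("pics/scene0.png");b=cv2.imread("pics/side0.png")
E
```

```text
pics
{'clock': 0.0, 'joints': array([ 1.18992369,  0.47780841,  0.02234983,  1.55645779, -0.01152595,
        1.1093164 , -0.0830722 ]), 'qvel': array([ 0.00044532, -0.00023859, -0.00072508, -0.00075035, -0.00197177,
        0.00020436,  0.00094632]), 'tau': array([ 6.95931249e-04, -5.96446359e+01,  1.60811082e+00, -2.81195712e+01,
        1.24722230e-02,  9.30440932e-03, -2.54498178e-05]), 'tcp_pos': array([ 0.18167043, -0.64946737,  0.23031767]), 'orientation': array([-3.11060557e+00, -4.26939870e-01,  5.83991536e-04]), 'contact_force': array([0.94966962, 0.09452776, 0.14863646]), 'moment': array([-0.02166137,  0.02204329, -0.01183844]), 'gripper_force': 0.0, 'grip_width': 0.08566866403617623}
scene 55.94388467070001 [[-0.46873018  0.88324152  0.01328267]
 [ 0.74359991  0.40265077 -0.53378979]
 [-0.47681358 -0.24032639 -0.84551288]] [ 0.25922888 -0.33868821  1.17401322]
side 53.41655415892316 [[ 0.74186033 -0.67054467 -0.00361895]
 [-0.34402019 -0.37596476 -0.86040723]
 [ 0.57558088  0.63954699 -0.50959425]] [-0.4243732   0.24802488  0.63662743]
```

View pics/scene0.png

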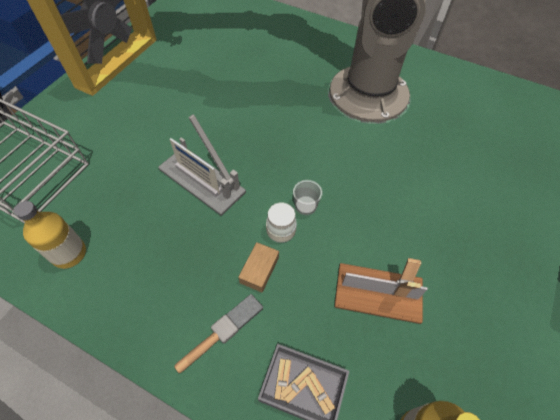

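View pics/side0.png

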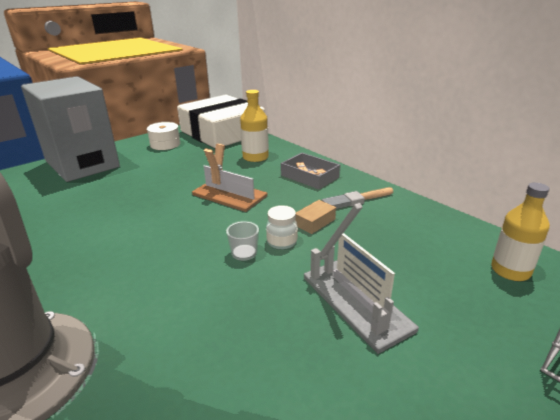

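The scene view shows the stand around (200,175), with the raised keeper from its hinge at (232,185) up to (195,118). The rack is at (380,293) with the peg at (410,270), and the jar (281,222), cup (307,197) and carton (259,267) stand between them.

Run:
```python
from h import *
def rect(P): 
    r=cv2.minAreaRect((P[:,:2]*1000).astype(np.float32)); return np.round(r[0],1),np.round(r[1],1),round(r[2],1)
for n,boxes in {"scene":dict(stand=(150,110,250,215),rack=(330,255,432,325),),"side":dict(stand=(295,185,420,345),rack=(185,140,272,212))}.items():
    X=np.load(n+"0.npy")
    for k,(a,b,c,d) in boxes.items():
        P=X[b:d,a:c].reshape(-1,3); P=P[~np.isnan(P[:,0])]
        print(n,k,np.histogram(P[:,2],bins=np.arange(-.01,.24,.01))[0])
        z0=.014 if k=="stand" else .012
        B=P[abs(P[:,2]-z0)<.004]; 
        # keep main cluster
        m=np.median(B,0); B=B[np.hypot(*(B-m)[:,:2].T)<.15]
        print(" base",len(B),rect(B))
        hi=P[P[:,2]>.03]; 
        for lo in np.arange(.03,.22,.02):
            S=hi[(hi[:,2]>=lo)&(hi[:,2]<lo+.02)]
            if len(S)>5: print("  z%.2f"%lo,len(S),rect(S))
```

```text
scene stand [5392 1855 1312  252  154  126  132  188  201  128  121  133  157   25
   34   32   29   30   34   36   31   35   19    0]
 base 1290 (array([ 505.5, -253.7]), array([221.5,  91.2]), 79.3)
  z0.03 280 (array([ 499.2, -241.4]), array([171.9,  52.1]), 81.5)
  z0.05 320 (array([ 495.7, -246.9]), array([183.2,  47.5]), 81.4)
  z0.07 329 (array([ 495.3, -247.1]), array([183.,  49.]), 81.7)
  z0.09 254 (array([ 514.4, -251. ]), array([ 30.7, 147.8]), 1.5)
  z0.11 182 (array([ 499.9, -252.6]), array([141.1,  32.7]), 79.5)
  z0.13 66 (array([ 497.9, -207.4]), array([19.4, 13.5]), 74.5)
  z0.15 59 (array([ 495.2, -220.7]), array([18.7, 12.4]), 77.3)
  z0.17 70 (array([ 493.4, -230.8]), array([19.1, 13.7]), 76.2)
  z0.19 66 (array([ 491.2, -245. ]), array([20. , 12.6]), 82.7)
  z0.21 19 (array([ 489.9, -249.1]), array([ 8.8, 11.2]), 74.6)
scene rack [2248 1512 2016  123  154  159  167  223   60   83   63   66   65  121
   49    0    0    0    0    0    0    0    0    0]
 base 2641 (array([571.8, 242.4]), array([100.8, 180. ]), 17.2)
  z0.03 313 (array([576.3, 243.5]), array([ 10.8,
[... 1068 characters left out ...]
9 78 (array([ 487.3, -245.6]), array([19. , 11.7]), 75.6)
  z0.21 34 (array([ 487. , -250.2]), array([ 9.9, 11.8]), 69.6)
side rack [1059 2496  994  285  248  244  243  244  100   49   57   60   65   70
   26    0    0    0    0    0    0    0    0    0]
 base 843 (array([569.4, 241.7]), array([102.6, 182. ]), 17.3)
  z0.03 492 (array([676.9, 344.8]), array([390.9, 184.6]), 54.2)
  z0.05 487 (array([652. , 320.4]), array([300.1, 143.5]), 43.3)
  z0.07 149 (array([588. , 232.1]), array([442.5, 159.4]), 53.6)
  z0.09 117 (array([559. , 277.8]), array([40.3, 25.3]), 16.8)
  z0.11 135 (array([557.6, 277.5]), array([53.3, 28.3]), 18.6)
  z0.13 26 (array([556.9, 278.3]), array([53.7, 25.7]), 22.5)
```

Run:
```python
from h import *
for n,(a,b,c,d),(e,g,h,i) in (("scene",(150,110,250,215),(395,255,432,290)),("side",(295,185,420,345),(200,140,235,190))):
    X=np.load(n+"0.npy"); P=X[b:d,a:c].reshape(-1,3); P=P[~np.isnan(P[:,0])]
    yaw=np.radians(-10.6); Rm=np.array([[np.cos(yaw),-np.sin(yaw)],[np.sin(yaw),np.cos(yaw)]])
    o=np.array([.504,-.254]); L=(P[:,:2]-o)@Rm
    m=(abs(L[:,0])<.13)&(abs(L[:,1])<.13); L=L[m];z=P[m,2]
    # card
    for lo,hi in((.03,.06),(.06,.09),(.085,.105),(.1125,.12)):
        k=(z>lo)&(z<hi)&(L[:,0]>-.010)&(L[:,0]<.02)&(abs(L[:,1])<.09)
        if k.sum()>10:
            p=np.polyfit(L[k,1],L[k,0],1); print(n,"card",lo,k.sum(),"x med %.4f"%np.median(L[k,0]),"slope %.3f"%p[0],"y",np.percentile(L[k,1],[1,99]).round(4), "x",np.percentile(L[k,0],[2,98]).round(4))
    k=(z>.125); q=np.polyfit(L[k,1],z[k],1); print(n,"bar x",np.median(L[k,0]).round(4),"slope",q, "theta",np.arctan(-q[0]),"ztop",z[k].max(),"ymin",L[k,1].min())
    k=(z>.06)&(z<.085)&(L[:,0]<-.012); print("posts y",np.histogram(L[k,1],np.arange(-.1,.11,.02))[0],np.percentile(L[k,0],[2,50,98]))
    P=X[g:i,e:h].reshape(-1,3);P=P[P[:,2]>.08]
    print(n,"clip top",np.median(P[:,2]),P[:,2].max(), len(P))
    yaw=np.radians(17.2);Rm=np.array([[np.cos(yaw),-np.sin(yaw)],[np.sin(yaw),np.cos(yaw)]])
    L=(P[:,:2]-[.5705,.242])@Rm
    for lo in np.arange(.08,.14,.01):
        k=(P[:,2]>lo)&(P[:,2]<lo+.01)
        if k.sum()>4: print("  %.2f"%lo,k.sum(),L[k].min(0).round(4),L[k].max(0).round(4))
    Q=X[140:330].reshape(-1,3) ; Lr=(Q[:,:2]-[.5705,.242])@Rm
    k=(abs(Lr[:,0])<.02)&(abs(Lr[:,1])<.075)&(Q[:,2]>.03)&(Q[:,2]<.06); print("  strip x",np.percentile(Lr[k,0],[2,50,98]),"y",np.percentile(Lr[k,1],[1,99]))
for n,bx in {"cup":(290,178,325,215),"jar":(263,200,300,243),"box":(238,243,280,292)}.items():
    X=np.load("scene0.npy")[bx[1]:bx[3],bx[0]:bx[2]].reshape(-1,3);X=X[X[:,2]>.02];print(n,X.mean(0),X[:,2].max())
```

```text
scene card 0.03 307 x med 0.0109 slope -0.012 y [-0.0687  0.088 ] x [0.0065 0.0169]
scene card 0.06 334 x med 0.0107 slope -0.052 y [-0.0695  0.0885] x [-0.0093  0.0121]
scene card 0.085 211 x med 0.0109 slope -0.050 y [-0.0695  0.0747] x [-0.0096  0.0121]
scene card 0.1125 104 x med 0.0093 slope -0.032 y [-0.0691  0.0679] x [-0.0096  0.0117]
scene bar x -0.013 slope [-1.66258386  0.21533199] theta 1.0292941345776008 ztop 0.2136598330359953 ymin -0.00329222064044453
posts y [10 18  0  0  0  0  0  0  5 90] [-0.03597407 -0.02496476 -0.01268347]
scene clip top 0.11196168362522053 0.13355776612831755 447
  0.08 83 [-0.0094  0.0232] [0.0158 0.0497]
  0.09 63 [-0.0148  0.0249] [0.0192 0.0491]
  0.10 66 [-0.0182  0.0253] [0.0229 0.0488]
  0.11 65 [-0.019   0.0248] [0.0255 0.0491]
  0.12 121 [-0.0267  0.0246] [0.0287 0.0499]
  0.13 49 [-0.0257  0.026 ] [0.0284 0.0487]
  strip x [0.00171521 0.00301855 0.01157354] y [-0.07325004  0.07354737]
side card 0.03 896 x med 0.0050 slope 0.010 y [-0.0871  0.0864] x [-0.0082  0.0067]
side card 0.06 905 x med 0.0052 slope 0.030 y [-0.0866  0.0819] x [-0.
[... 276 characters left out ...]
12905 ymin -0.004538639557854889
posts y [ 50  37   0   0   0   0   0   0  43 118] [-0.0388113  -0.03096214 -0.01411042]
side clip top 0.10917124902221471 0.1333139044549171 327
  0.08 49 [-0.0151  0.0181] [0.0109 0.0482]
  0.09 57 [-0.0179  0.0252] [0.0181 0.0504]
  0.10 60 [-0.0207  0.0249] [0.0197 0.0502]
  0.11 65 [-0.0254  0.0231] [0.0225 0.0515]
  0.12 70 [-0.0282  0.024 ] [0.0251 0.0507]
  0.13 26 [-0.0297  0.0235] [0.0249 0.0501]
  strip x [-0.01108702 -0.00214225  0.00108202] y [-0.07302921  0.07282251]
cup [0.44796425 0.00757421 0.04563757] 0.07540884627056021
jar [ 0.54231581 -0.00722831  0.06033013] 0.0774583739691159
box [ 0.64893166 -0.00538892  0.03343163] 0.038742606070323725
```

The keeper angle is about 1.03 rad. The card centre is about (0.512, -0.2555) with yaw -10.6°, and the clip is at (0.560, 0.277) with yaw 17.2°. All of these agree with the sizes given.

```bash
cat >> h.py <<'E'
S=np.array([.512,-.2555]); YS=np.radians(-10.6)
def sw(x,y,z):
    c,s=np.cos(YS),np.sin(YS); return np.array([S[0]+c*x-s*y,S[1]+s*x+c*y,z])
def need(p,az):   # target position, azimuth(deg) of tool x, pointing down
    o=get_obs(); R0=Ro.from_rotvec(o["orientation"])
    a=np.radians(az); x=[np.cos(a),np.sin(a),0]; y=[np.sin(a),-np.cos(a),0]
    R1=Ro.from_matrix(np.array([x,y,[0,0,-1]]).T)
    print("off",(R0.inv().apply(np.array(p)-o["tcp_pos"])/.15).round(3),"rot",((R0.inv()*R1).as_rotvec()/2).round(4),"j",o["joints"].round(2))
E
python3 - <<'E'
from h import *
need(sw(-.024,.042,.26),-10.6)
for t in np.arange(1.03,-.1,-.1): print(round(t,2),round((.1025-.125*np.cos(t)+.005*np.sin(t))*1000,1),round((.06+.125*np.sin(t)+.005*np.cos(t))*1000,1))
E
```

```text
off [ 2.809 -2.259 -0.194] rot [-0.0008  0.0003  0.2289] j [ 1.19  0.48  0.02  1.56 -0.01  1.11 -0.08]
1.03 42.4 169.7
0.93 31.8 163.2
0.83 21.8 155.6
0.73 12.7 147.1
0.63 4.4 137.7
0.53 -2.8 127.5
0.43 -9.0 116.7
0.33 -14.1 105.2
0.23 -18.1 93.4
0.13 -20.8 81.2
0.03 -22.3 68.7
-0.07 -22.5 56.2
```

Call:
drive_tool(
  rows=[
    {"offset":[0.3,-0.2,-0.2],"rotation":[0,0,0],"claw":0},
    {"offset":[0.6,-0.45,-0.2],"rotation":[0,0,0],"claw":0},
    {"offset":[0.8,-0.65,-0.2],"rotation":[0,0,0],"claw":0},
    {"offset":[0.94,-0.75,-0.2],"rotation":[0,0,0],"claw":0},
    {"offset":[0.94,-0.75,-0.2],"rotation":[0,0,0],"claw":0},
    {"offset":[0.94,-0.75,-0.2],"rotation":[0,0,0],"claw":0},
  ],
  force=20,
)

```text
clock: 0.6
tcp_pos: [0.2919, -0.4988, 0.2614]
orientation: [-3.109, -0.44, -0.003]
contact_force: [-0.0, 0.1, 0.0]
grip_width: 0.0118
gripper_force: 0.0
```

Call:
drive_tool(
  rows=[
    {"offset":[0.3,-0.2,0],"rotation":[0,0,0],"claw":0},
    {"offset":[0.6,-0.45,0],"rotation":[0,0,0],"claw":0},
    {"offset":[0.8,-0.65,0],"rotation":[0,0,0],"claw":0},
    {"offset":[0.94,-0.75,0],"rotation":[0,0,0],"claw":0},
    {"offset":[0.94,-0.75,0],"rotation":[0,0,0],"claw":0},
    {"offset":[0.94,-0.75,0],"rotation":[0,0,0],"claw":0},
  ],
)

```text
clock: 1.1
tcp_pos: [0.3956, -0.3535, 0.2612]
orientation: [-3.11, -0.438, -0.002]
contact_force: [0.4, -0.1, 0.8]
grip_width: -0.0003
gripper_force: 0.0
```

Call:
drive_tool(
  rows=[
    {"offset":[0.3,-0.2,0],"rotation":[0,0,0.05],"claw":0},
    {"offset":[0.6,-0.45,0],"rotation":[0,0,0.11],"claw":0},
    {"offset":[0.8,-0.65,0],"rotation":[0,0,0.17],"claw":0},
    {"offset":[0.93,-0.76,0],"rotation":[0,0,0.23],"claw":0},
    {"offset":[0.93,-0.76,0],"rotation":[0,0,0.23],"claw":0},
    {"offset":[0.93,-0.76,0],"rotation":[0,0,0.23],"claw":0},
    {"offset":[0.93,-0.76,0],"rotation":[0,0,0.23],"claw":0},
  ],
)

```text
clock: 1.68
tcp_pos: [0.4967, -0.2101, 0.2609]
orientation: [3.128, -0.29, -0.001]
contact_force: [-0.3, -1.1, 0.7]
grip_width: 0.0
gripper_force: 0.0
```

Run:
```python
from h import *
print(get_obs()); need(sw(-.024,.042,.26),-10.6)
f=grab_frame("side"); save(f,"side1.png")
```

```text
{'clock': 1.6833, 'joints': array([ 0.44592802,  0.23548317, -0.19078805,  1.83526977,  0.05065269,
        1.07610587, -1.51975709]), 'qvel': array([ 0.0354191 , -0.007893  ,  0.04464499,  0.01047454,  0.00948156,
        0.00350354,  0.01231868]), 'tau': array([ -2.38177434, -43.57460976,  -2.49349885, -27.92724073,
        -0.26309213,  -0.0714717 ,  -0.24081616]), 'tcp_pos': array([ 0.49669934, -0.21008711,  0.26092592]), 'orientation': array([ 3.12792884e+00, -2.90403669e-01, -1.02560156e-03]), 'contact_force': array([-0.25893689, -1.14862637,  0.68630615]), 'moment': array([-0.01144195,  0.03668766, -0.00413405]), 'gripper_force': 0.0, 'grip_width': 1.7522714050664472e-05}
off [-0.004 -0.001  0.006] rot [ 0.0001  0.0003 -0.0001] j [ 0.45  0.24 -0.19  1.84  0.05  1.08 -1.52]
```

View pics/side1.png

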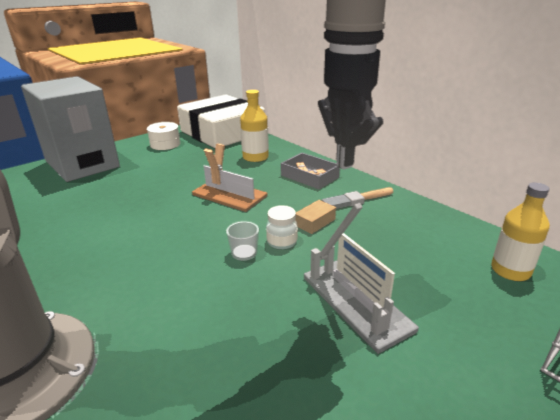

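The side view shows the closed fingers at (350,160) above the raised keeper's middle, with the keeper tip at (355,200).

Call:
drive_tool(
  rows=[
    {"offset":[0,0,0.25],"rotation":[0,0,0],"claw":0},
    {"offset":[0,0,0.45],"rotation":[0,0,0],"claw":0},
    {"offset":[0,0,0.6],"rotation":[0,0,0],"claw":0},
    {"offset":[0,0.07,0.65],"rotation":[0,0,0],"claw":0},
    {"offset":[0,0.135,0.695],"rotation":[0,0,0],"claw":0},
    {"offset":[0,0.195,0.755],"rotation":[0,0,0],"claw":0},
    {"offset":[0,0.25,0.815],"rotation":[0,0,0],"claw":0},
    {"offset":[0,0.3,0.885],"rotation":[0,0,0],"claw":0},
    {"offset":[0,0.34,0.955],"rotation":[0,0,0],"claw":0},
    {"offset":[0,0.34,0.955],"rotation":[0,0,0],"claw":0},
  ],
)

```text
clock: 2.57
tcp_pos: [0.4853, -0.2618, 0.1161]
orientation: [-3.127, 0.297, 0.004]
contact_force: [-0.8, -0.4, -0.1]
grip_width: -0.0
gripper_force: 0.0
```

Run:
```python
from h import *
f=grab_frame("side"); save(f,"side2.png"); need(sw(-.024,-.0225,.065),-10.6)
```

```text
off [0.005 0.084 0.346] rot [-0.0002  0.001  -0.0018] j [ 0.51  0.42 -0.16  1.94  0.09  0.78 -1.46]
```

View pics/side2.png

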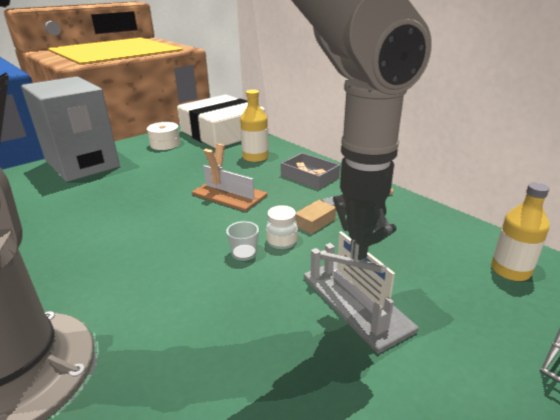

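The picture shows the bar moved down to about 0.4 rad, running from (318,255) to (385,270), with the fingers on it at (360,250). I'll carry on down.

Call:
drive_tool(
  rows=[
    {"offset":[0,0.035,0.08],"rotation":[0,0,0],"claw":0},
    {"offset":[0,0.06,0.155],"rotation":[0,0,0],"claw":0},
    {"offset":[0,0.08,0.24],"rotation":[0,0,0],"claw":0},
    {"offset":[0,0.09,0.31],"rotation":[0,0,0],"claw":0},
    {"offset":[0,0.09,0.345],"rotation":[0,0,0],"claw":0},
    {"offset":[0,0.09,0.36],"rotation":[0,0,0],"claw":0},
    {"offset":[0,0.09,0.36],"rotation":[0,0,0],"claw":0},
    {"offset":[0,0.09,0.36],"rotation":[0,0,0],"claw":0},
  ],
)

```text
clock: 3.28
tcp_pos: [0.4835, -0.2735, 0.0647]
orientation: [3.128, -0.294, -0.003]
contact_force: [-6.4, 0.6, 14.8]
grip_width: -0.0002
gripper_force: 7.3
```

Call:
drive_tool(
  rows=[
    {"offset":[0,0.09,0.01],"rotation":[0,0,0],"claw":0},
    {"offset":[0,0.09,0.01],"rotation":[0,0,0],"claw":0},
    {"offset":[0,0,-0.2],"rotation":[0,0,0],"claw":0},
    {"offset":[0,0,-0.5],"rotation":[0,0,0],"claw":0},
    {"offset":[0,0,-0.75],"rotation":[0,0,0],"claw":0},
    {"offset":[0,0,-1],"rotation":[0,0,0],"claw":0.5},
    {"offset":[0,0,-1],"rotation":[0,0,0],"claw":1},
  ],
)

```text
clock: 3.87
tcp_pos: [0.4886, -0.2748, 0.2216]
orientation: [3.124, -0.293, 0.019]
contact_force: [0.2, 0.0, -0.4]
grip_width: 0.0231
gripper_force: 0.0
```

Run:
```python
from h import *
need([.5596,.2773,.26],107.2)
f=grab_frame("side"); X=cloud(f)[185:345,295:420].reshape(-1,3); X=X[~np.isnan(X[:,0])]
c,s=np.cos(YS),np.sin(YS);L=(X[:,:2]-S)@np.array([[c,-s],[s,c]])
k=(abs(L[:,0]+.024)<.012)&(L[:,1]<.075)&(L[:,1]>-.07)&(X[:,2]>.03)&(X[:,2]<.12)
for a in np.arange(-.07,.07,.02):
    q=k&(L[:,1]>a)&(L[:,1]<a+.02); print(round(a,2),q.sum(),X[q,2].max() if q.any() else 0)
```

```text
off [-0.216 -3.704 -0.271] rot [ 0.0072 -0.0021 -1.0289] j [ 0.54  0.3  -0.17  1.84  0.06  0.99 -1.41]
-0.07 75 0.06727881087268163
-0.05 85 0.06675728975831768
-0.03 84 0.06658164414269806
-0.01 75 0.0669833363024852
0.01 76 0.06711958637000416
0.03 68 0.06664941553527208
0.05 64 0.06715419483331699
0.07 18 0.06642373620799379
```

The keeper is level: its top sits at 67 mm along its whole length. Next I move over to the peg.

Call:
drive_tool(
  rows=[
    {"offset":[0,-0.25,-0.27],"rotation":[0,0,0],"claw":1},
    {"offset":[-0.05,-0.5,-0.27],"rotation":[0,0,0],"claw":1},
    {"offset":[-0.07,-0.75,-0.27],"rotation":[0,0,0],"claw":1},
    {"offset":[-0.07,-1,-0.27],"rotation":[0,0,0],"claw":1},
    {"offset":[-0.07,-1,-0.27],"rotation":[0,0,0],"claw":1},
  ],
)

```text
clock: 4.33
tcp_pos: [0.503, -0.1145, 0.2538]
orientation: [-3.125, 0.275, 0.001]
contact_force: [0.8, 0.7, 0.2]
grip_width: 0.085
gripper_force: 0.0
```

Call:
drive_tool(
  rows=[
    {"offset":[0,-0.25,0],"rotation":[0,0,0],"claw":1},
    {"offset":[-0.05,-0.5,0],"rotation":[0,0,0],"claw":1},
    {"offset":[-0.07,-0.75,0],"rotation":[0,0,0],"claw":1},
    {"offset":[-0.07,-1,0],"rotation":[0,0,0],"claw":1},
    {"offset":[-0.07,-1,0],"rotation":[0,0,0],"claw":1},
  ],
)

```text
clock: 4.75
tcp_pos: [0.5196, 0.0341, 0.2535]
orientation: [-3.125, 0.276, 0.002]
contact_force: [0.3, 0.9, 1.0]
grip_width: 0.0856
gripper_force: 0.0
```

Call:
drive_tool(
  rows=[
    {"offset":[0,-0.2,0],"rotation":[0,0,-0.06],"claw":1},
    {"offset":[0,-0.4,0],"rotation":[0,0,-0.12],"claw":1},
    {"offset":[0,-0.6,0],"rotation":[0,0,-0.18],"claw":1},
    {"offset":[0,-0.8,0],"rotation":[0,0,-0.24],"claw":1},
    {"offset":[0,-0.9,0],"rotation":[0,0,-0.3],"claw":1},
    {"offset":[0,-0.9,0],"rotation":[0,0,-0.36],"claw":1},
    {"offset":[0,-0.9,0],"rotation":[0,0,-0.42],"claw":1},
    {"offset":[0,-0.9,0],"rotation":[0,0,-0.48],"claw":1},
    {"offset":[0,-0.9,0],"rotation":[0,0,-0.54],"claw":1},
    {"offset":[0,-0.9,0],"rotation":[0,0,-0.6],"claw":1},
    {"offset":[0,-0.9,0],"rotation":[0,0,-0.66],"claw":1},
    {"offset":[0,-0.9,0],"rotation":[0,0,-0.72],"claw":1},
    {"offset":[0,-0.9,0],"rotation":[0,0,-0.78],"claw":1},
    {"offset":[0,-0.9,0],"rotation":[0,0,-0.84],"claw":1},
    {"offset":[0,-0.9,0],"rotation":[0,0,-0.9],"claw":1},
    {"offset":[0,-0.9,0],"rotation":[0,0,-0.96],"claw":1},
    {"offset":[0,-0.9,0],"rotation":[0,0,-1],"claw":1},
    {"offset":[0,-0.9,0],"rotation":[0,0,-1],"claw":1},
  ],
)

```text
clock: 6.25
tcp_pos: [0.5443, 0.1573, 0.2529]
orientation: [-1.932, -2.475, 0.002]
contact_force: [0.6, -0.6, 0.1]
grip_width: 0.0856
gripper_force: 0.0
```

Run:
```python
from h import *
need([.5596,.2773,.26],107.2)
f=grab_frame("wrist"); save(f,"w3.png")
```

```text
off [ 0.752  0.293 -0.048] rot [-0.0012 -0.0003 -0.0277] j [ 0.21  0.38 -0.76  1.75  0.28  1.13 -0.4 ]
```

Call:
drive_tool(
  rows=[
    {"offset":[0.25,0.1,0],"rotation":[0,0,-0.014],"claw":1},
    {"offset":[0.5,0.2,0],"rotation":[0,0,-0.028],"claw":1},
    {"offset":[0.7,0.28,0],"rotation":[0,0,-0.028],"claw":1},
    {"offset":[0.75,0.293,0],"rotation":[0,0,-0.028],"claw":1},
    {"offset":[0.75,0.293,0],"rotation":[0,0,-0.028],"claw":1},
    {"offset":[0.75,0.293,0],"rotation":[0,0,-0.028],"claw":1},
  ],
)

```text
clock: 6.8
tcp_pos: [0.5602, 0.2772, 0.2536]
orientation: [-1.868, -2.526, 0.003]
contact_force: [1.0, -0.4, -0.2]
grip_width: 0.0859
gripper_force: 0.0
```

Run:
```python
from h import *
need([.5596,.2773,.12],107.2)
f=grab_frame("wrist"); save(f,"w3.png"); X=cloud(f).reshape(-1,3)
yaw=np.radians(17.2);Rm=np.array([[np.cos(yaw),-np.sin(yaw)],[np.sin(yaw),np.cos(yaw)]])
L=(X[:,:2]-[.5596,.2773])@Rm
k=(X[:,2]>.1)&(X[:,2]<.14)&(np.hypot(*L.T)<.06); print(k.sum(),L[k].min(0),L[k].max(0),np.percentile(X[k,2],98))
k=(X[:,2]>.067)&(X[:,2]<.075)&(abs(L[:,0])<.01); print(k.sum(),L[k].min(0),L[k].max(0))
```

```text
off [ 0.002 -0.002  0.891] rot [-0.0007  0.0004 -0.0015] j [-0.01  0.48 -0.77  1.62  0.35  1.19 -0.55]
1243 [-0.02654763 -0.01020465] [0.02875517 0.01427764] 0.13243149787171526
349 [-0.0082553  -0.11553166] [0.00924504 0.04459318]
```

View pics/w3.png

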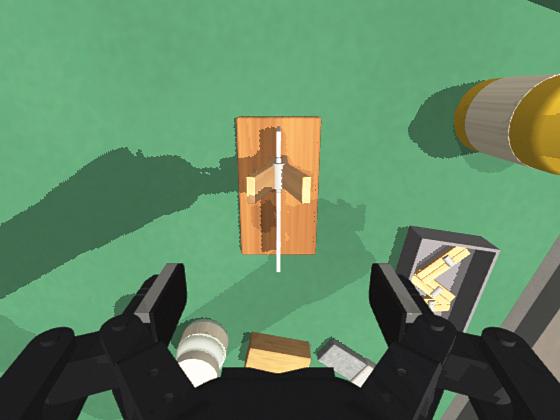

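The wrist view shows the peg from (250,188) to (305,188), centred on the fingers and square to them, on the strip at x≈279. I descend over it.

Call:
drive_tool(
  rows=[
    {"offset":[0.01,0.005,0.2],"rotation":[0,0,0],"claw":1},
    {"offset":[0.01,0.005,0.4],"rotation":[0,0,0],"claw":1},
    {"offset":[0.01,0.005,0.6],"rotation":[0,0,0],"claw":1},
    {"offset":[0.01,0.005,0.8],"rotation":[0,0,0],"claw":1},
    {"offset":[0.01,0.005,0.92],"rotation":[0,0,0],"claw":1},
    {"offset":[0.01,0.005,1],"rotation":[0,0,0],"claw":1},
    {"offset":[0.01,0.005,1],"rotation":[0,0,0],"claw":0.8},
    {"offset":[0.01,0.005,1],"rotation":[0,0,0],"claw":0.7},
  ],
)

```text
clock: 7.52
tcp_pos: [0.5613, 0.2782, 0.1048]
orientation: [1.869, 2.525, -0.001]
contact_force: [0.0, 0.2, 1.1]
grip_width: 0.064
gripper_force: 0.0
```

Call:
drive_tool(
  rows=[
    {"offset":[0,0,0.02],"rotation":[0,0,0],"claw":0.6},
    {"offset":[0,0,0.02],"rotation":[0,0,0],"claw":0.5},
    {"offset":[0,0,0.02],"rotation":[0,0,0],"claw":0.42},
    {"offset":[0,0,0.02],"rotation":[0,0,0],"claw":0.37},
    {"offset":[0,0,0.02],"rotation":[0,0,0],"claw":0.33},
    {"offset":[0,0,0.02],"rotation":[0,0,0],"claw":0.33},
    {"offset":[0,0,0.02],"rotation":[0,0,0],"claw":0.33},
    {"offset":[0,0,0.02],"rotation":[0,0,0],"claw":0.33},
  ],
  force=25,
)

```text
clock: 8.18
tcp_pos: [0.5642, 0.2812, 0.1062]
orientation: [1.866, 2.522, 0.012]
contact_force: [0.8, -0.9, 12.1]
grip_width: 0.0285
gripper_force: 10.3
```

Run:
```python
from h import *
o=get_obs(); print(o["tcp_pos"],o["grip_width"],o["gripper_force"],o["contact_force"])
fs=[]
for n,(a,b,c,d) in (("side",(160,100,300,220)),("scene",(350,230,460,330))):
    f=grab_frame(n); fs.append(cv2.resize(f["frame"][b:d,a:c,::-1],(400,360),interpolation=cv2.INTER_CUBIC))
cv2.imwrite("pics/g4.png",np.hstack(fs))
```

```text
[0.56419169 0.28117303 0.10618107] 0.028497612788919633 10.30898257624358 [ 0.7575114  -0.88976255 12.05711067]
```

View pics/g4.png

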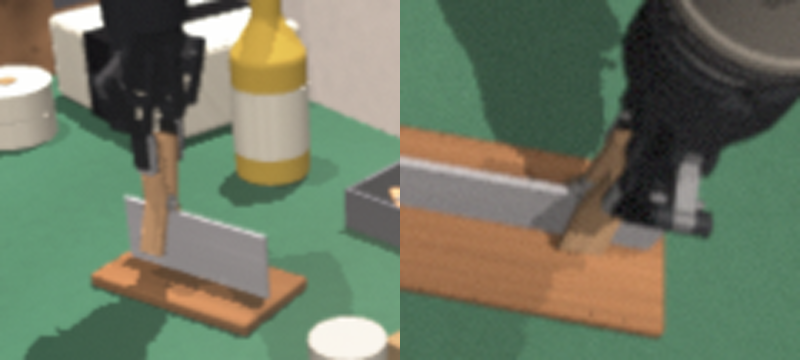

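Both crops show the pads on the tail tops and the jaws gaping off the strip. I lift slowly.

Call:
drive_tool(
  rows=[
    {"offset":[0,0,-0.02],"rotation":[0,0,0],"claw":0.33},
    {"offset":[0,0,-0.06],"rotation":[0,0,0],"claw":0.33},
    {"offset":[0,0,-0.1],"rotation":[0,0,0],"claw":0.33},
    {"offset":[0,0,-0.16],"rotation":[0,0,0],"claw":0.33},
    {"offset":[0,0,-0.22],"rotation":[0,0,0],"claw":0.33},
    {"offset":[0,0,-0.3],"rotation":[0,0,0],"claw":0.33},
    {"offset":[0,0,-0.4],"rotation":[0,0,0],"claw":0.33},
    {"offset":[0,0,-0.5],"rotation":[0,0,0],"claw":0.33},
    {"offset":[0,0,-0.6],"rotation":[0,0,0],"claw":0.33},
    {"offset":[0,0,-0.7],"rotation":[0,0,0],"claw":0.33},
    {"offset":[0,0,-0.8],"rotation":[0,0,0],"claw":0.33},
    {"offset":[0,0,-0.9],"rotation":[0,0,0],"claw":0.33},
    {"offset":[0,0,-1],"rotation":[0,0,0],"claw":0.33},
    {"offset":[0,0,-1],"rotation":[0,0,0],"claw":0.33},
  ],
)

```text
clock: 9.45
tcp_pos: [0.5619, 0.2808, 0.256]
orientation: [1.865, 2.525, 0.009]
contact_force: [0.1, -0.1, -0.5]
grip_width: 0.0285
gripper_force: 8.9
```

Run:
```python
from h import *
t=sw(0,0,.29); need(t,79.4)
o=get_obs(); print(o["grip_width"],o["gripper_force"])
fs=[]
for n in ("side","wrist"):
    f=grab_frame(n); fs.append(f["frame"][:,:,::-1])
cv2.imwrite("pics/g5.png",np.hstack([fs[0][20:240,120:340],cv2.resize(fs[1],(293,220))]))
```

```text
off [-3.319 -1.367 -0.239] rot [ 0.0027 -0.0014  0.2416] j [-0.01  0.48 -0.77  1.61  0.36  1.19 -0.56]
0.028465229145884178 8.914925269782543
```

View pics/g5.png

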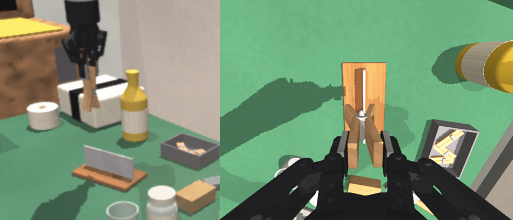

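The peg is held, gaping and hanging straight, well clear of the rail. I carry it over.

Call:
drive_tool(
  rows=[
    {"offset":[-0.05,-0.02,-0.1],"rotation":[0,0,0],"claw":0.33},
    {"offset":[-0.2,-0.08,-0.2],"rotation":[0,0,0],"claw":0.33},
    {"offset":[-0.4,-0.16,-0.24],"rotation":[0,0,0],"claw":0.33},
    {"offset":[-0.6,-0.24,-0.24],"rotation":[0,0,0],"claw":0.33},
    {"offset":[-0.8,-0.33,-0.24],"rotation":[0,0,0],"claw":0.33},
    {"offset":[-0.95,-0.4,-0.24],"rotation":[0,0,0],"claw":0.33},
  ],
)

```text
clock: 10.05
tcp_pos: [0.5447, 0.1217, 0.2875]
orientation: [1.87, 2.524, -0.003]
contact_force: [0.6, -0.8, -0.6]
grip_width: 0.0281
gripper_force: 8.8
```

Call:
drive_tool(
  rows=[
    {"offset":[-0.2,-0.08,0],"rotation":[0,0,0],"claw":0.33},
    {"offset":[-0.4,-0.16,0],"rotation":[0,0,0],"claw":0.33},
    {"offset":[-0.6,-0.24,0],"rotation":[0,0,0],"claw":0.33},
    {"offset":[-0.8,-0.33,0],"rotation":[0,0,0],"claw":0.33},
    {"offset":[-0.95,-0.4,0],"rotation":[0,0,0],"claw":0.33},
  ],
)

```text
clock: 10.47
tcp_pos: [0.5286, -0.0321, 0.2875]
orientation: [-1.87, -2.524, 0.003]
contact_force: [0.1, 0.1, -0.6]
grip_width: 0.0281
gripper_force: 8.8
```

Call:
drive_tool(
  rows=[
    {"offset":[-0.2,-0.08,0],"rotation":[0,0,0.04],"claw":0.33},
    {"offset":[-0.4,-0.16,0],"rotation":[0,0,0.08],"claw":0.33},
    {"offset":[-0.6,-0.24,0],"rotation":[0,0,0.12],"claw":0.33},
    {"offset":[-0.75,-0.31,0],"rotation":[0,0,0.16],"claw":0.33},
    {"offset":[-0.85,-0.35,0],"rotation":[0,0,0.2],"claw":0.33},
    {"offset":[-0.9,-0.37,0],"rotation":[0,0,0.24],"claw":0.33},
    {"offset":[-0.9,-0.37,0],"rotation":[0,0,0.24],"claw":0.33},
    {"offset":[-0.9,-0.37,0],"rotation":[0,0,0.24],"claw":0.33},
  ],
)

```text
clock: 11.13
tcp_pos: [0.5158, -0.1739, 0.2875]
orientation: [-2.412, -2.011, 0.0]
contact_force: [-0.6, 0.6, -0.7]
grip_width: 0.0283
gripper_force: 8.8
```

Run:
```python
from h import *
need(sw(0,0,.29),79.4)
o=get_obs(); print(o["grip_width"],o["gripper_force"])
```

```text
off [-0.54   0.073 -0.017] rot [-0.0004 -0.0001  0.0022] j [ 0.7   0.26 -0.58  1.77  0.16  1.16 -0.11]
0.028341320277328892 8.794023804366589
```

Call:
drive_tool(
  rows=[
    {"offset":[-0.15,0.02,0],"rotation":[0,0,0],"claw":0.33},
    {"offset":[-0.3,0.04,0],"rotation":[0,0,0],"claw":0.33},
    {"offset":[-0.45,0.06,0.05],"rotation":[0,0,0],"claw":0.33},
    {"offset":[-0.54,0.073,0.1],"rotation":[0,0,0],"claw":0.33},
    {"offset":[-0.54,0.073,0.1],"rotation":[0,0,0],"claw":0.33},
    {"offset":[-0.54,0.073,0.1],"rotation":[0,0,0],"claw":0.33},
  ],
)

```text
clock: 11.63
tcp_pos: [0.512, -0.2544, 0.2717]
orientation: [-2.411, -2.01, 0.0]
contact_force: [-0.2, -0.2, -1.4]
grip_width: 0.0284
gripper_force: 8.8
```

```bash
cat > m.py <<'E'
from h import *
need(sw(0,0,.174),79.4); o=get_obs(); print(o["tcp_pos"],o["grip_width"])
c,s=np.cos(YS),np.sin(YS); ims=[]
for n in("scene","side","wrist"):
    f=grab_frame(n); ims.append(f); X=cloud(f); C=f["frame"].astype(int)
    L=np.concatenate([(X[...,:2]-S)@np.array([[c,-s],[s,c]]),X[...,2:]],-1)
    near=(abs(L[...,0])<.05)&(abs(L[...,1])<.03)
    wood=near&(C[...,0]-C[...,2]>40)&(L[...,2]>.05)&(L[...,2]<o["tcp_pos"][2]+.05)
    W=L[wood]; 
    if len(W): 
        print(n,"wood",len(W),"zmin %.4f max %.4f"%(W[:,2].min(),W[:,2].max()),"y",np.percentile(W[:,1],[2,98]).round(4))
        for a in np.arange(W[:,2].min(),W[:,2].max(),.008):
            q=W[(W[:,2]>=a)&(W[:,2]<a+.008)]
            if len(q)>3: print("   z%.3f n%d x %.4f..%.4f med %.4f"%(a,len(q),q[:,0].min(),q[:,0].max(),np.median(q[:,0])))
    k=near&(L[...,2]>.095)&(L[...,2]<.119)&(abs(L[...,0])<.008)&~wood; print(n,"card",k.sum(),np.percentile(L[k][:,0],[5,50,95]).round(4) if k.any() else"")
import sys
cv2.imwrite("pics/%s.png"%sys.argv[1],np.hstack([cv2.resize(ims[0]["frame"][60:240,110:290,::-1],(390,390)),cv2.resize(ims[1]["frame"][130:350,260:480,::-1],(390,390))]))
E
python3 m.py a6
```

```text
off [-0.008  0.002  0.652] rot [-0.0009 -0.0007  0.002 ] j [ 0.78  0.32 -0.54  1.73  0.18  1.14  0.01]
[ 0.51204848 -0.25443366  0.27174188] 0.028359275477467537
scene wood 451 zmin 0.1976 max 0.3004 y [-0.0075  0.0136]
   z0.198 n32 x -0.0254..0.0142 med 0.0125
   z0.206 n33 x -0.0225..0.0131 med 0.0112
   z0.214 n38 x -0.0210..0.0130 med 0.0096
   z0.222 n33 x -0.0189..0.0103 med 0.0083
   z0.230 n29 x -0.0149..0.0090 med 0.0065
   z0.238 n17 x -0.0135..0.0070 med 0.0064
   z0.246 n17 x -0.0113..0.0082 med 0.0022
   z0.254 n35 x -0.0124..0.0095 med -0.0061
   z0.262 n38 x -0.0123..0.0104 med -0.0056
   z0.270 n41 x -0.0135..0.0109 med -0.0057
   z0.278 n35 x -0.0124..0.0130 med -0.0057
   z0.286 n37 x -0.0128..0.0128 med -0.0060
   z0.294 n66 x -0.0140..0.0134 med -0.0077
scene card 118 [-0.0007  0.0025  0.0037]
side wood 1176 zmin 0.1971 max 0.3033 y [-0.0114  0.0116]
   z0.197 n75 x -0.0295..0.0097 med 0.0039
   z0.205 n117 x -0.0284..0.0088 med -0.0245
   z0.213 n111 x -0.0264..0.0071 med -0.0218
   z0.221 n113 x -0.0231..0.0087 med -0.0191
   z0.229 n96 x -0.0201..0.0057 med -0
[... 418 characters left out ...]
.1969 max 0.3024 y [-0.0077  0.0149]
   z0.197 n125 x -0.0276..0.0142 med 0.0073
   z0.205 n201 x -0.0265..0.0132 med -0.0203
   z0.213 n223 x -0.0238..0.0121 med -0.0178
   z0.221 n211 x -0.0209..0.0102 med -0.0160
   z0.229 n214 x -0.0187..0.0091 med -0.0142
   z0.237 n94 x -0.0158..0.0075 med -0.0115
   z0.245 n157 x -0.0137..0.0081 med 0.0004
   z0.253 n286 x -0.0137..0.0088 med 0.0009
   z0.261 n290 x -0.0137..0.0099 med 0.0020
   z0.269 n367 x -0.0136..0.0110 med 0.0031
   z0.277 n409 x -0.0137..0.0127 med 0.0043
   z0.285 n471 x -0.0135..0.0139 med 0.0056
   z0.293 n2037 x -0.0137..0.0151 med 0.0069
   z0.301 n155 x -0.0131..-0.0059 med -0.0094
wrist card 272 [-0.0017  0.0002  0.0021]
```

View pics/a6.png

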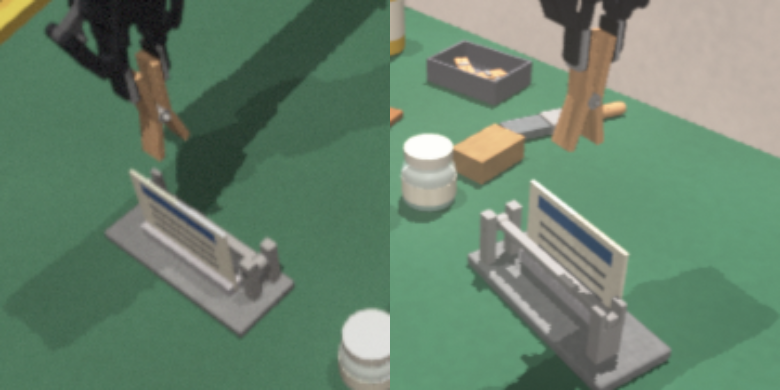

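The peg is tilted slightly, so its mouth sits about 6 mm to the -x side of the card plane. I shift +6 mm and lower so the mouth ends 17 mm below the card edge.

Call:
drive_tool(
  rows=[
    {"offset":[-0.01,0.02,0],"rotation":[0,0,0],"claw":0.33},
    {"offset":[-0.01,0.04,0.05],"rotation":[0,0,0],"claw":0.33},
    {"offset":[-0.01,0.04,0.13],"rotation":[0,0,0],"claw":0.33},
    {"offset":[-0.01,0.04,0.22],"rotation":[0,0,0],"claw":0.33},
    {"offset":[-0.01,0.04,0.3],"rotation":[0,0,0],"claw":0.33},
    {"offset":[-0.01,0.04,0.38],"rotation":[0,0,0],"claw":0.33},
    {"offset":[-0.01,0.04,0.44],"rotation":[0,0,0],"claw":0.33},
    {"offset":[-0.01,0.04,0.5],"rotation":[0,0,0],"claw":0.33},
    {"offset":[-0.01,0.04,0.55],"rotation":[0,0,0],"claw":0.33},
    {"offset":[-0.01,0.04,0.6],"rotation":[0,0,0],"claw":0.33},
    {"offset":[-0.01,0.04,0.63],"rotation":[0,0,0],"claw":0.33},
    {"offset":[-0.01,0.04,0.65],"rotation":[0,0,0],"claw":0.33},
    {"offset":[-0.01,0.04,0.65],"rotation":[0,0,0],"claw":0.33},
    {"offset":[-0.01,0.04,0.65],"rotation":[0,0,0],"claw":0.33},
    {"offset":[-0.01,0.04,0.65],"rotation":[0,0,0],"claw":0.33},
  ],
)

```text
clock: 13.03
tcp_pos: [0.5184, -0.258, 0.1755]
orientation: [2.413, 2.01, 0.001]
contact_force: [0.4, -1.1, -1.3]
grip_width: 0.0286
gripper_force: 8.8
```

```bash
python3 m.py a7
```

```text
off [ 0.009 -0.045  0.01 ] rot [0.0005 0.0001 0.0015] j [ 0.75  0.43 -0.51  1.82  0.25  0.96 -0.05]
[ 0.51840659 -0.25803085  0.17554619] 0.028613027654384653
scene wood 349 zmin 0.0992 max 0.2046 y [-0.0108  0.0109]
   z0.099 n18 x -0.0176..0.0214 med 0.0199
   z0.107 n29 x -0.0161..0.0206 med 0.0182
   z0.115 n29 x -0.0133..0.0191 med 0.0174
   z0.123 n29 x -0.0112..0.0185 med 0.0165
   z0.131 n21 x -0.0076..0.0170 med 0.0145
   z0.139 n17 x 0.0108..0.0153 med 0.0139
   z0.147 n11 x -0.0038..0.0152 med 0.0121
   z0.155 n27 x -0.0053..0.0159 med 0.0010
   z0.163 n24 x -0.0033..0.0169 med 0.0012
   z0.171 n29 x -0.0043..0.0177 med 0.0013
   z0.179 n29 x -0.0049..0.0192 med 0.0012
   z0.187 n22 x -0.0058..0.0199 med 0.0008
   z0.195 n55 x -0.0082..0.0200 med -0.0002
   z0.203 n9 x -0.0061..0.0011 med -0.0034
scene card 64 [-0.0006  0.0027  0.0035]
side wood 935 zmin 0.0812 max 0.2247 y [-0.0148  0.0089]
   z0.097 n15 x -0.0230..0.0158 med -0.0208
   z0.105 n90 x -0.0228..0.0146 med -0.0191
   z0.113 n87 x -0.0199..0.0128 med -0.0165
   z0.121 n90 x -0.0169..0.0131 med -0.0142
   z0.12
[... 530 characters left out ...]
0.064 n5 x -0.0265..-0.0232 med -0.0265
   z0.096 n37 x -0.0213..0.0205 med 0.0159
   z0.104 n200 x -0.0211..0.0203 med -0.0137
   z0.112 n199 x -0.0186..0.0184 med -0.0132
   z0.120 n229 x -0.0159..0.0174 med -0.0104
   z0.128 n216 x -0.0134..0.0155 med -0.0086
   z0.136 n165 x -0.0108..0.0146 med -0.0065
   z0.144 n82 x -0.0080..0.0134 med 0.0063
   z0.152 n257 x -0.0074..0.0147 med 0.0066
   z0.160 n281 x -0.0073..0.0159 med 0.0077
   z0.168 n338 x -0.0074..0.0170 med 0.0087
   z0.176 n376 x -0.0074..0.0183 med 0.0101
   z0.184 n458 x -0.0073..0.0211 med 0.0112
   z0.192 n542 x -0.0074..0.0213 med 0.0124
   z0.200 n1880 x -0.0075..0.0213 med 0.0003
wrist card 253 [-0.0014  0.0006  0.0024]
```

View pics/a7.png

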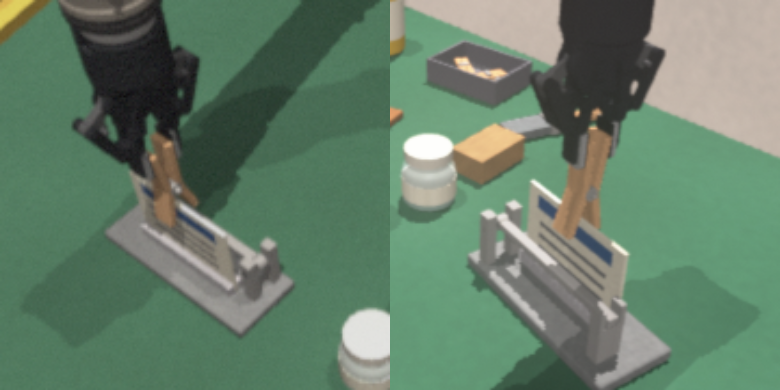

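The jaws straddle the card's middle: outer x is -21 to +21 mm, the mouth is about 17 mm below the edge and the coil about 30 mm above it. The keeper is level and the bystanders have not moved. Handing in.

```bash
python3 -c "
from bench import hand_in; print(hand_in())"
```

```text
the job is handed in; nothing more can be done
None
```

The job is handed in: the keeper is level in its catch, and the peg is held squeezed open astride the middle of the card, with both jaws and the coil measured clear of it; no verdict came back from the hand-in.

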